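Feel round the sealing edge of a regulator case

TASK

Push the low sliding gate of the parts well fully open by its upright lip and leave it open. Then, with the fingers closed and pointing straight down, trace the upper edge of the turquoise regulator case with a light touch of the fingertips, as if feeling for grit: start above the steel hose inlet, follow the edge round past the broad exhaust tee, end above the round adjusting knob, and move away. Do not press the case hard or lift it, do not touch the bronze lever inside it, grasp nothing, and leave the loose parts and tools where they lie.

Things in the scene. Friction and masses are not known exactly. Their poses are not given: they have to be found in the camera images.
- well: Fixed white polymer parts well: an open tray 180 mm (x) by 300 mm (y) on the bench; origin on the bench, under the case. The tray runs from 85 mm on the -y side of it to 215 mm on the +y side. Its two long walls (along y) are 40 mm high and carry the gate; end walls 30 mm, floor 4 mm thick.
- gate (a joint): Travel of the low sliding gate along the well's +y, in m: 0 over the case, 0.12 fully open at its stop, the case uncovered. It slides with about 2 N and stays where left. The gate is a clear plate, 180 mm (well's x) by 104 mm (y), upper face 86 mm above the bench, with an aluminium border up to 88 mm, on two side legs.
- gate_lip (a point): Middle of the top of the gate's push lip, on its inner (-y) face, the face to push towards the well's +y with the fingers standing over the plate. The lip is an upright aluminium strip 30 mm high (top 116 mm above the bench) and 6 mm thick along the whole +y edge of the plate.
- nest_base: Black round foot (60 mm across) of the sprung nest under the case, fixed in the well; origin at its underside. The case is clamped on it and gives straight down under a finger with 0.4 N per mm (20 mm to the stop), springs back, and if pulled can rise 12 mm. The case does not turn or shift sideways.
- case: Turquoise second-stage case, open side up, turned any way. 84 mm across, 32 mm high, wall 6 mm. Origin: centre of its underside, 38 mm above the bench at rest; upper edge 70 mm. x points to the hose inlet (threaded steel stub out to 68 mm from centre), y to the exhaust tee (62 mm wide block, out to 68 mm), -x to the round black knob (24 mm). All three lie 6 mm or more below the edge.
- lever: Small bronze lever on its pivot in the middle of the case, within 15 mm of the centre, sprung, its top 8 mm below the case's upper edge; origin at its foot. Not to be touched.
- edge0 (a point): Point on the middle of the case's flat upper edge (39 mm from the case's centre), above the hose inlet, where the trace starts. It moves up and down with the case.
- edge1 (a point): Point on the middle of the case's flat upper edge (39 mm from the case's centre), 45 degrees on from the hose inlet, towards the exhaust tee. It moves up and down with the case.
- edge2 (a point): Point on the middle of the case's flat upper edge (39 mm from the case's centre), above the exhaust tee. It moves up and down with the case.
- edge3 (a point): Point on the middle of the case's flat upper edge (39 mm from the case's centre), 45 degrees on from the exhaust tee, towards the knob. It moves up and down with the case.
- edge4 (a point): Point on the middle of the case's flat upper edge (39 mm from the case's centre), above the adjusting knob, where the trace ends. It moves up and down with the case.
- cover: Loose chrome cover, a domed disc 76 mm across, 16 mm high, lying in the well's +y part; origin at the centre of its underside. To be left alone.
- diaphragm: Loose grey silicone diaphragm with a stiff centre, 60 mm across, 6 mm high, in the well's +y part; origin at the centre of its underside. To be left alone.
- pivot: Loose bronze lever pivot, 26 by 18 by 20 mm, in the well's +y part; origin at the centre of its underside. To be left alone.
- screwdriver: Loose screwdriver 170 mm long, lying beside the well's -y end; origin at the centre of its underside. To be left alone.
- spanner: Loose spanner 160 mm long, lying beyond the well's +y end; origin at the centre of its underside. To be left alone.
- grease: Closed jar 52 mm across, 50 mm high, standing beside the well on its far side; origin at the centre of its underside. To be left alone.
- retainer: Loose black plastic retaining ring 52 mm across, 10 mm high, beside the well on its far side; origin at the centre of its underside. To be left alone.
There are look-alikes about, which are no part of the job. Leave any pink or purple look-alike of the nest_base alone.

How it is judged:
By the outcome, as a careful person would: the job done as asked, in the order asked, and still so for the second after the job is handed in, with the robot touching nothing.
It also fails if it takes over 48 s, if anything falls off the work surface, if the arm or the gripper's body presses on something with over 40 N, if the wrist force passes 120 N, or if a joint passes its speed limit or range.

ROBOT

A 7-joint arm with a two-finger parallel gripper is mounted at the origin on the work surface. World frame = base frame: x ahead of the robot, y to its left, z up, the work surface at z = 0. Lengths are in m, angles in rad, forces in N, time in s.
With the tool pointing down it reaches from about 0.425 to 0.95 m from the base axis. Payload 4.7 kg.
Tool frame: the origin (TCP) lies between the finger pads, 19 mm behind the fingertips; this is the grasp point; z points along the fingers, y is the line along which they close (so a half turn about z gives the same grasp; the last joint's range is limited). The gripper opens to 85 mm and grips with 20 to 120 N. Pads are 22 mm wide; open, the fingers measure 114 mm over their backs; the gripper's body (76 mm by 85 mm) begins 54 mm behind the grasp point. The pads swing forward as they close: fully open they stand 13 mm farther back than shut.
Start: joints at [-1.178, 0.469, -0.049, 1.532, 0.024, 1.141, -0.082], TCP at [0.276, 0.616, 0.25] pointing down, gripper open.
Joint ranges: [-2.59, 2.59], [-0.33, 1.99], [-1.39, 1.29], [0.1, 2.45], [-1.04, 4.18], [0.21, 1.99], [-2.66, 2.66]. Speed limits (rad/s): [2.57, 2.57, 3.14, 3.14, 3.14, 3.14, 3.14].

INTERFACE

Orientations are given as a 3x3 rotation matrix whose columns are the frame's x, y, z axes.
In Python, from workcell import r, hand, solve_ik, optics, workorder gives the robot as it stands. Calls block until the motion is done:
- r.move_ptp(position, orientation): joint-space move of the TCP to a pose.
- r.servo_line(position, rotation=None, rate=0.15, until_force=None): straight line of the TCP; rotation=None keeps the orientation; rate is the mean speed in m/s. With until_force (N) it stops when the force on the tool has changed by that much, and returns True; else False.
- r.move_j(angles): joint-space move.
- hand.grip(opening, f_grip=None): finger opening in m; f_grip is the grip in N (None keeps the last); returns when the fingers have stopped.
- r.wait(seconds).
- solve_ik(position, orientation): joint angles nearest the present ones, or None.
- r.get_state(): the state.
- optics.snapshot(name): name is "side" or "top"; returns a dict with "img" (420x560x3 uint8, red, green, blue), "range_z" (420x560 float32, m along the optical axis (not along the pixel's ray), 0 where there is no reading), "fx", "fy", "cx", "cy" (pixels), "k1" (the pictures are not rectified: a ray, as slopes to the right and down, at radius r is drawn at 1 + k1 r^2 times it, then the intrinsics apply), "world_from_camera" (4x4, takes a point from camera to world coordinates). Camera axes: x right, y down, z forward; pixel columns grow to the right and rows downward; lengths in m; the calibration is good to about 2 mm. A picture is of the moment at which its call begins.
A pose or a line that the arm cannot do raises r.Unreachable and nothing moves.
- workorder.finish_job(): hands the job in; it is judged then, once.
The state is a dict: "time_s": time; "joint_pos": joint angles; "joint_vel": joint speeds; "joint_torque": joint torques, N m; "ee_pos": TCP position; "tool_rot": TCP orientation; "wrist_force": force on the tool from outside, world axes, zero at the start; "moment": the same for the moment, N m; "gripper_width": finger opening in m; "gripper_force": force on a finger pad.
Only numpy, scipy, OpenCV 4.12 (cv2) and the standard library are available. Lean on these libraries where they do the work, as an engineer would, in place of code of your own. Each camera call takes 0.05 s, during which the arm holds its last target. There are 200 camera calls.

## Working session

There is one attempt and no reset: what is moved stays moved. The work goes in short steps, each a Python script; the robot and the scene stay as the last script left them, time stands still between calls to the robot, and variables do not carry over. Pictures are saved under pics/ and viewed, at most 10 in all, crops included, and the job is handed in when it is done.

```bash
mkdir -p pics
cat > h.py <<'E'
import numpy as np, cv2
from workcell import r, hand, solve_ik, optics, workorder
def snap(n):
    s=optics.snapshot(n); return s
def ray(s,u,v):
    d=np.array([(u-s["cx"])/s["fx"],(v-s["cy"])/s["fy"]],float); p=d.copy()
    for _ in range(20): p=d/(1+s["k1"]*(p@p))
    T=np.array(s["world_from_camera"]); return T[:3,3],T[:3,:3]@np.array([p[0],p[1],1])
def onplane(s,u,v,z):
    o,d=ray(s,u,v); return o+d*(z-o[2])/d[2]
def bydepth(s,u,v):
    o,d=ray(s,u,v); return o+d*s["range_z"][int(v),int(u)]
def save(s,n): cv2.imwrite(f"pics/{n}.png",cv2.cvtColor(s["img"],cv2.COLOR_RGB2BGR))
E
python3 - <<'E'
from h import *
import pickle
for n in("top","side"):
    s=snap(n); save(s,n+"0"); pickle.dump(s,open(n+"0.pkl","wb")); print(n,s["fx"],s["k1"],np.round(s["world_from_camera"],3).tolist())
st=r.get_state(); print(st["time_s"],st["wrist_force"],st["ee_pos"],st["tool_rot"])
E
```

```text
top 397.8782120456295 -0.018732889438530766 [[0.03, -0.999, 0.043, 0.499], [-0.999, -0.029, 0.029, -0.029], [-0.028, -0.044, -0.999, 1.031], [0.0, 0.0, 0.0, 1.0]]
side 422.98619200528793 0.019538472234818825 [[0.982, -0.145, 0.123, 0.457], [-0.19, -0.747, 0.637, -0.532], [-0.001, -0.649, -0.761, 0.675], [0.0, 0.0, 0.0, 1.0]]
0.1 [-0.27860541 -0.42706554  0.21152849] [0.27614259 0.61541015 0.24906737] [[-9.12368484e-01  4.09369396e-01 -6.68231593e-04]
 [ 4.09369939e-01  9.12367066e-01 -1.60957141e-03]
 [-4.92367781e-05 -1.74207615e-03 -9.99998481e-01]]
```

View pics/top0.png

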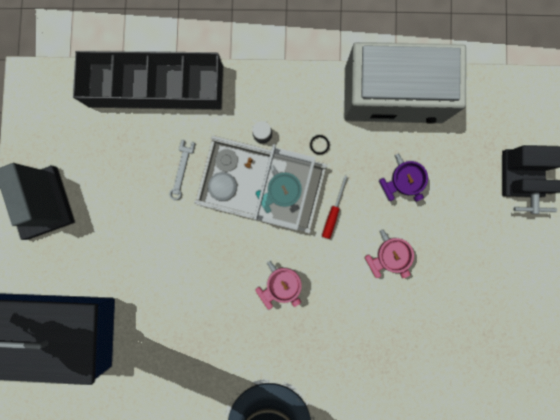

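View pics/side0.png

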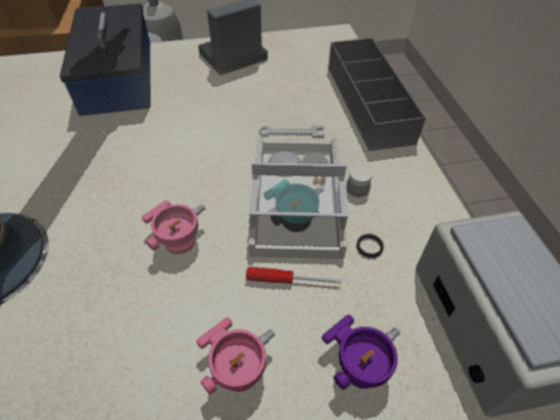

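Run:
```python
from h import *
import pickle
t=pickle.load(open("top0.pkl","rb")); s=pickle.load(open("side0.pkl","rb"))
a=cv2.resize(t["img"][125:240,190:335],None,fx=2.7,fy=2.7*1.0,interpolation=cv2.INTER_CUBIC)
b=cv2.resize(s["img"][120:270,235:385],None,fx=2.6,fy=2.6,interpolation=cv2.INTER_CUBIC)
H=max(a.shape[0],b.shape[0]); f=np.zeros((H,a.shape[1]+b.shape[1],3),np.uint8); f[:a.shape[0],:a.shape[1]]=a; f[:b.shape[0],a.shape[1]:]=b
print(f.shape,a.shape); cv2.imwrite("pics/crop0.png",f[...,::-1])
for n,q in(("t",t),("s",s)):
    hsv=cv2.cvtColor(q["img"],cv2.COLOR_RGB2HSV); m=cv2.inRange(hsv,(78,70,40),(98,255,255))
    k,l,st,c=cv2.connectedComponentsWithStats(m)
    for i in range(1,k):
        if st[i,4]>30: print(n,st[i],c[i],onplane(q,*c[i],.07))
for p in [(285,190),(270,180),(270,155),(258,210),(230,190),(245,180)]: print(p,bydepth(t,*p))
```

```text
(390, 782, 3) (310, 392, 3)
t [261 173  40  39 916] [281.71615721 190.88646288] [ 0.58995953 -0.01546168  0.07      ]
s [270 180  20  12  94] [279.9787234  185.94680851] [0.57101673 0.01762251 0.07      ]
s [281 192  23  11  81] [291.87654321 196.92592593] [ 0.58768752 -0.01466648  0.07      ]
s [298 195  16  16 122] [306.33606557 204.09836066] [ 0.61050396 -0.03738051  0.07      ]
s [281 203   8   8  31] [284.96774194 206.80645161] [ 0.56975911 -0.03623786  0.07      ]
s [283 216  29   8 151] [296.64900662 219.2781457 ] [ 0.58461657 -0.06935986  0.07      ]
(285, 190) [ 0.59109069 -0.0234232   0.08282084]
(270, 180) [0.61379842 0.01304669 0.08567545]
(270, 155) [0.66824984 0.01345191 0.11650952]
(258, 210) [0.54054477 0.03824535 0.10255923]
(230, 190) [0.59373562 0.11816485 0.01596563]
(245, 180) [0.62211329 0.08180777 0.0027845 ]
```

View pics/crop0.png

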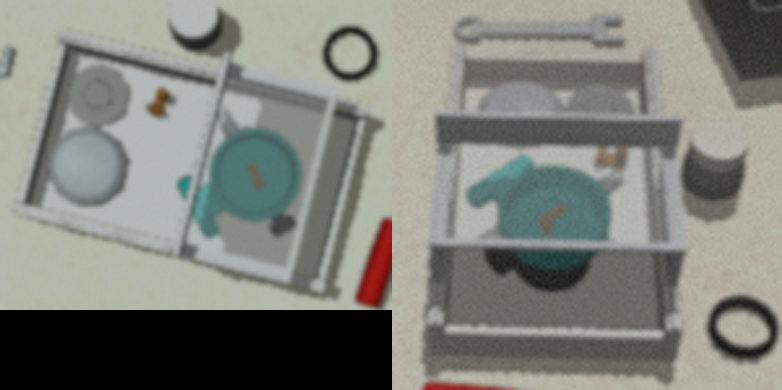

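The crop shows the case under the plate, centred near top px (285,189). The inlet points up-left at about (274,170), the tee lies lower left at (263,200), and the knob is at (295,208). The lip runs from about (273,147) to (260,216). I'll measure the lip from depth next.

```bash
cat >> h.py <<'E'
def cloud(s,u0,u1,v0,v1):
    uu,vv=np.meshgrid(np.arange(u0,u1),np.arange(v0,v1)); d=s["range_z"][v0:v1,u0:u1]
    K=np.array([[s["fx"],0,s["cx"]],[0,s["fy"],s["cy"]],[0,0,1]])
    p=cv2.undistortPoints(np.stack([uu,vv],-1).reshape(-1,1,2).astype(float),K,np.array([s["k1"],0,0,0,0])).reshape(-1,2)
    z=d.reshape(-1); P=np.c_[p*z[:,None],z]; T=np.array(s["world_from_camera"])
    return (P@T[:3,:3].T+T[:3,3]).reshape(d.shape+(3,)), d>0
E
python3 - <<'E'
from h import *
import pickle
for n,b in(("top",(190,340,125,245)),("side",(230,370,130,270))):
    s=pickle.load(open(n+"0.pkl","rb")); P,ok=cloud(s,*b)
    Q=P[ok]
    L=Q[(Q[:,2]>.11)&(Q[:,2]<.125)&(Q[:,0]<.72)]
    c=L.mean(0); U,S,V=np.linalg.svd(L[:,:2]-c[:2],full_matrices=False); pr=(L[:,:2]-c[:2])@V[0]
    q=(L[:,:2]-c[:2])@V[1]
    print(n,len(L),c,V[0],np.degrees(np.arctan2(V[0][1],V[0][0])),pr.min(),pr.max(),q.min(),q.max())
s=pickle.load(open("top0.pkl","rb"))
for p in[(273,146.5),(259.6,215.7)]: print("lip end",onplane(s,*p,.116))
for p in[(213,139),(326.3,165),(197.8,203),(309.6,232)]: print("well",onplane(s,*p,.035))
print("case",onplane(s,284.8,189.4,.07))
E
```

```text
top 207 [0.60839366 0.02583831 0.11458807] [-0.97591973  0.21812996] 167.40077955425818 -0.08929154811748813 0.09000440063486295 -0.0034655337085362347 0.0030296145932250836
side 391 [0.60555458 0.02465126 0.11425292] [ 0.97566863 -0.21925036] -12.66500710089396 -0.08806524251692914 0.08995486555247292 -0.0074239114274077065 0.0038237615957046845
lip end [0.68838847 0.00711528 0.116     ]
lip end [0.52691509 0.03316737 0.116     ]
well [0.72075091 0.16334951 0.035     ]
well [ 0.66151453 -0.12501164  0.035     ]
well [0.55687439 0.19585953 0.035     ]
well [ 0.49228567 -0.08751123  0.035     ]
case [ 0.59377416 -0.02282465  0.07      ]
```

```bash
cat >> h.py <<'E'
wx=np.array([.9758,-.2187,0]); wy=np.array([.2187,.9758,0]); wz=np.array([0,0,-1.])
R=np.c_[np.cross(wx,wz),wx,wz]
lip=np.array([.607,.0255,0])
def at(p,z): q=np.array(p,float).copy(); q[2]=z; return q
def say(*a):
    s=r.get_state(); print(*a,"t",round(s["time_s"],2),np.round(s["ee_pos"],4),"F",np.round(s["wrist_force"],2),"w",round(s["gripper_width"],4))
E
python3 - <<'E'
from h import *
hand.grip(0.0); say("closed")
p=lip-.034*wy
r.move_ptp(at(p,.20),R); say("above")
r.servo_line(at(p,.117),rate=.1); say("down")
hit=r.servo_line(at(lip+.08*wy,.117),rate=.07); say("pushed",hit)
hit=r.servo_line(at(lip+.125*wy,.117),rate=.03,until_force=8); say("stop",hit)
s=snap("top"); save(s,"top1"); s=snap("side"); save(s,"side1")
E
```

```text
closed t 0.87 [0.2763 0.6159 0.2501] F [0.01 0.81 0.48] w 0.0003
above t 3.37 [ 0.5997 -0.0061  0.1999] F [-0.34  0.11 -0.38] w 0.0002
down t 4.35 [ 0.6001 -0.0078  0.1176] F [ 0.31  0.14 -0.95] w 0.0001
pushed False t 6.12 [0.6241 0.1039 0.1168] F [-0.52  1.08  0.08] w -0.0002
stop True t 7.03 [0.6293 0.1277 0.1163] F [ 0.21  0.06 -1.  ] w -0.0001
```

View pics/side1.png

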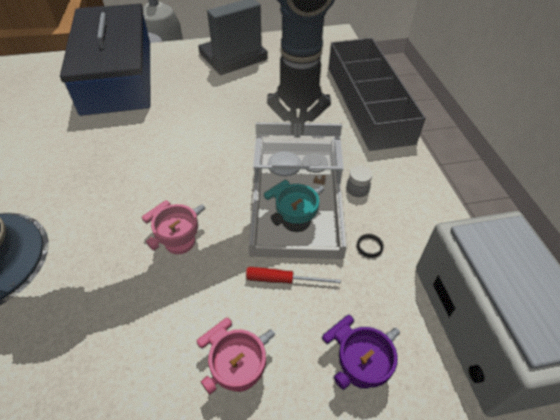

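The gate has moved, with the lip now near side px (298,130) and the case uncovered at (297,203). Next I'll back off, check the gate travel, and measure the case.

Run:
```python
from h import *
import pickle
e=r.get_state()["ee_pos"]
r.servo_line(e-.012*wy,rate=.08); r.servo_line(at(e-.012*wy,.25),rate=.2)
r.servo_line(at(lip+.30*wy,.25),rate=.3); say("away")
for n,b in(("top",(170,340,125,245)),("side",(230,370,110,270))):
    s=snap(n); save(s,n+"2"); pickle.dump(s,open(n+"2.pkl","wb")); P,ok=cloud(s,*b)
    Q=P[ok]; D=(Q-lip)@np.c_[wx,wy]
    m=(Q[:,2]>.106)&(Q[:,2]<.125)&(abs(D[:,0])<.1)&(abs(D[:,1]-.12)<.02)
    print(n,"lip",m.sum(),np.median(D[m],0),D[m].min(0),D[m].max(0))
    hsv=cv2.cvtColor(s["img"],cv2.COLOR_RGB2HSV); x=cv2.inRange(hsv,(78,70,40),(98,255,255))[b[2]:b[3],b[0]:b[1]]>0
    rim=x&ok&(abs(P[...,2]-.07)<.006); C=P[rim]; C=C[np.linalg.norm(C[:,:2]-(lip-.049*wy)[:2],axis=1)<.06]
    A=np.c_[2*C[:,:2],np.ones(len(C))]; sol=np.linalg.lstsq(A,(C[:,:2]**2).sum(1),rcond=None)[0]
    print(n,"rim",len(C),sol[:2],np.sqrt(sol[2]+sol[:2]@sol[:2]),"z",np.median(C[:,2]))
    allt=P[x&ok]; d=allt[:,:2]-sol[:2]; rr=np.hypot(*d.T); t=allt[(rr>.047)&(rr<.085)]
    v=t[:,:2].mean(0)-sol[:2]; print(n,"tee",len(t),v,np.degrees(np.arctan2(v[1],v[0])),rr[(rr<.085)].max())
t=pickle.load(open("top2.pkl","rb"))["img"][150:230,215:325]; q=pickle.load(open("side2.pkl","rb"))["img"][120:260,235:360]
a=cv2.resize(t,None,fx=4,fy=4,interpolation=cv2.INTER_CUBIC);b=cv2.resize(q,None,fx=2.8,fy=2.8,interpolation=cv2.INTER_CUBIC)
f=np.zeros((max(len(a),len(b)),a.shape[1]+b.shape[1],3),np.uint8);f[:len(a),:a.shape[1]]=a;f[:len(b),a.shape[1]:]=b
cv2.imwrite("pics/crop2.png",f[...,::-1])
```

```text
away t 9.07 [0.6726 0.3158 0.2492] F [ 0.15 -0.39 -0.03] w 0.0003
top lip 248 [-0.0018713   0.11929199] [-0.0887138   0.11648836] [0.08779786 0.12366652]
top rim 237 [ 0.5956757  -0.02018952] 0.03861391686236494 z 0.06849897542597738
top tee 174 [-0.03063819  0.04807878] 122.50730868397392 0.07112098022692344
side lip 462 [0.00292362 0.1174895 ] [-0.08888378  0.11341894] [0.09205203 0.12439188]
side rim 414 [ 0.5953495  -0.02191213] 0.03886885793065039 z 0.06877388214077018
side tee 189 [-0.03082147  0.04683749] 123.34696791112893 0.08085541621584678
```

View pics/crop2.png

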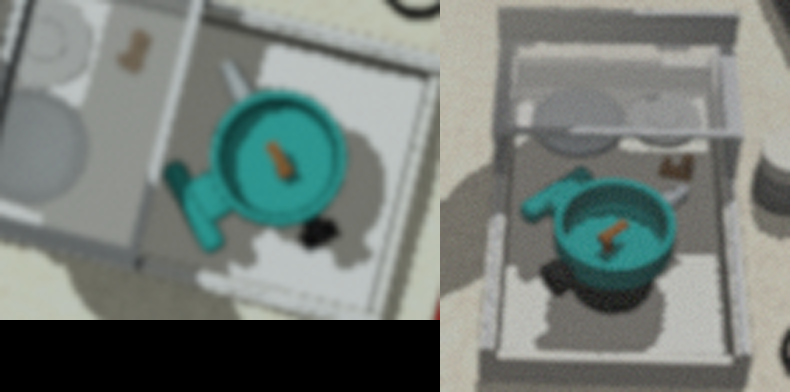

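Gate travel comes out at about 119 mm, so it is at or near its stop. I'll press it once more to be sure and refine the case heading from the inlet and knob.

Run:
```python
from h import *
import pickle
c=np.array([.5955,-.0213])
for n,b in(("top",(215,325,150,230)),("side",(235,360,150,250))):
    s=pickle.load(open(n+"2.pkl","rb")); P,ok=cloud(s,*b); I=s["img"][b[2]:b[3],b[0]:b[1]]
    x=cv2.inRange(cv2.cvtColor(I,cv2.COLOR_RGB2HSV),(78,70,40),(98,255,255))>0
    d=P[...,:2]-c; rr=np.hypot(d[...,0],d[...,1]); an=np.degrees(np.arctan2(d[...,1],d[...,0]))
    z=P[...,2]
    for nm,a0 in(("inlet",31),("knob",-149)):
        m=ok&~x&(rr>.046)&(rr<.07)&(z>.03)&(z<.067)&(abs(an-a0)<25); print(n,nm,m.sum(),np.median(an[m]),np.median(z[m]))
    m=ok&x&(rr>.05)&(rr<.09)&(z>.03)&(z<.067)&(abs(an-121)<45)
    p=d[m].astype(np.float32); print(n,"tee rect",cv2.minAreaRect(p*1000),m.sum())
e=lip+.085*wy
r.servo_line(at(e,.25),rate=.3); r.servo_line(at(e,.117),rate=.15)
print(r.servo_line(at(lip+.125*wy,.117),rate=.04,until_force=15)); say("stop")
e=r.get_state()["ee_pos"]
print((e-lip)@wy)
r.servo_line(e-.012*wy,rate=.08); r.servo_line(at(e-.012*wy,.15),rate=.15); say("up")
```

```text
top inlet 50 30.62453093125334 0.05558611277153608
top knob 49 -151.19151814478354 0.06056261679354269
top tee rect ((-29.76861572265625, 49.890743255615234), (57.95329666137695, 18.905317306518555), 28.12957000732422) 158
side inlet 50 27.72353031613226 0.05600496917337622
side knob 119 -146.9704652496456 0.05829622768735043
side tee rect ((-29.313304901123047, 49.84455108642578), (58.89033126831055, 17.781646728515625), 29.176910400390625) 177
True
stop t 11.72 [0.6297 0.1277 0.1167] F [-0.57  0.01 -0.28] w 0.0001
0.10466657598064229
up t 12.39 [0.6274 0.1162 0.1504] F [-0.63  0.25 -0.01] w -0.0003
```

Same stop position at 15 N, so the gate is fully open. The case heading is about 30° and its centre is at (0.5955, -0.0213). Now I'll touch down at edge0.

```bash
cat >> h.py <<'E'
C=np.array([.5955,-.0213,0])
def edge(deg,z): a=np.radians(30+deg); return at(C+.039*np.array([np.cos(a),np.sin(a),0]),z)
def fz(n=10):
    v=[]
    for _ in range(n): r.wait(.02); v.append(r.get_state()["wrist_force"][2])
    return np.mean(v)
E
python3 - <<'E'
from h import *
r.servo_line(edge(0,.15),rate=.2); r.servo_line(edge(0,.096),rate=.1); f0=fz(); say("near",f0) if 0 else say("near f0 %.2f"%f0)
for z in (.089,.087,.0855):
    r.servo_line(edge(0,z),rate=.02); say("z%.4f dF %.2f"%(z,fz()-f0))
s=snap("side"); save(s,"side3")
E
```

```text
near f0 0.06 t 13.99 [ 0.6298 -0.0019  0.0968] F [ 0.27  0.08 -0.37] w 0.0001
z0.0890 dF -0.12 t 14.66 [ 0.6293 -0.0019  0.0891] F [ 0.15 -0.32  0.94] w 0.0
z0.0870 dF 0.87 t 15.07 [ 0.6294 -0.0018  0.0871] F [0.53 0.42 0.5 ] w -0.0003
z0.0855 dF 1.18 t 15.49 [ 0.6294 -0.0018  0.0856] F [0.1  0.76 0.89] w 0.0002
```

View pics/side3.png

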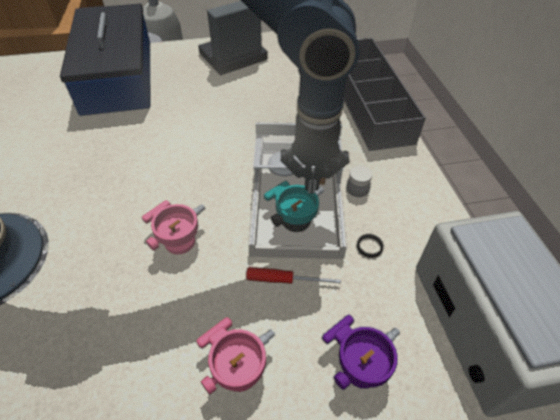

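The fingertips rest on the edge above the inlet, near px (312,188), with about 1.2 N. That matches 3 mm of spring travel, so I'll trace at this height.

Run:
```python
from h import *
for d in range(10,181,10):
    r.servo_line(edge(d,.0855),rate=.025)
    if d%45==0 or d%30==0: say(d,"fz %.2f"%fz(5))
r.servo_line(edge(180,.13),rate=.08); say("up")
r.servo_line(edge(180,.25),rate=.2); 
r.servo_line(at([.50,-.22,0],.30),rate=.3); say("away")
import pickle
for n in("top","side"):
    s=snap(n); save(s,n+"4"); pickle.dump(s,open(n+"4.pkl","wb"))
for n in("top","side"):
    a=pickle.load(open(n+"2.pkl","rb"))["img"]; b=pickle.load(open(n+"4.pkl","rb"))["img"]
t=np.hstack([b[120:250,170:360]]); cv2.imwrite("pics/crop4.png",cv2.resize(t,None,fx=3,fy=3)[...,::-1])
```

```text
30 fz 1.55 t 16.9 [0.6146 0.0128 0.0854] F [-0.86 -0.94  1.51] w 0.0002
60 fz 1.60 t 18.26 [0.595  0.0177 0.0854] F [-1.62 -0.03  1.31] w 0.0001
90 fz 1.29 t 19.62 [0.5755 0.0122 0.0854] F [-1.03 -0.4   1.38] w -0.0001
120 fz 1.44 t 20.98 [ 0.5614 -0.0023  0.0854] F [-0.01 -1.31  0.92] w -0.0003
150 fz 1.23 t 22.33 [ 0.5564 -0.0219  0.0855] F [-0.19 -0.67  1.5 ] w -0.0
180 fz 1.30 t 23.69 [ 0.562  -0.0413  0.0856] F [ 0.7  -1.34  1.04] w 0.0001
up t 24.4 [ 0.5615 -0.0406  0.1301] F [-0.81 -0.2  -0.83] w 0.0001
away t 25.95 [ 0.5003 -0.2181  0.2988] F [ 0.69  1.98 -0.62] w -0.0001
```

View pics/crop4.png

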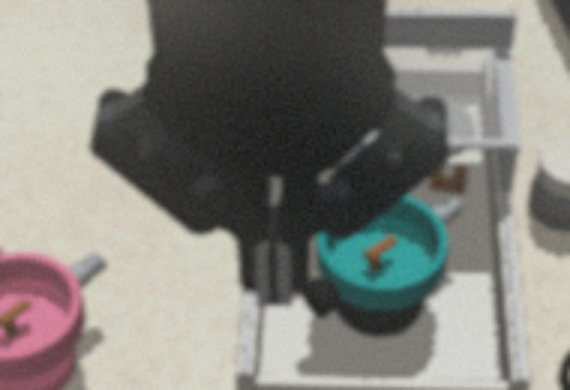

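The side crop shows the gate still open (border near crop (480,140)), and the case at rest around (383,250) with the arm clear above it. Contact held at 1.2–1.6 N all the way round.

```bash
python3 -c "
from h import *
r.wait(.3); say('end'); print(workorder.finish_job())"
```

```text
end t 26.35 [ 0.5003 -0.2192  0.2998] F [-0.01  0.68  0.3 ] w -0.0002
the job is handed in; nothing more can be done
None
```

I pushed the gate to its stop and left it open, traced the case edge from the inlet past the tee to the knob with about 1.2–1.6 N of contact, moved the arm clear, and handed the job in at about 26 s; no verdict came back.

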